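# Change the colour cartridges in a salon dispenser dock

### The job

Refill the dispenser dock: first press its pedal right down to the stop and let it up, to release the spent black cartridges; then clear all of those into the red return tray and seat every fresh coloured cartridge from the blue mat squarely in a dock pocket, any pocket, flat on its floor. With all of them in place, press the pedal to its stop once more to prime them, and let it spring back up. Leave the bottles, bowl, brush and other things on the counter alone.

Things in the scene. Friction and masses are not known exactly. Their poses are not given: they have to be found in the camera images.
- dock: Light grey dispenser dock fixed to the counter, 100 mm (x) by 240 mm (y) by 30 mm high, with a row of four identical rectangular pockets along its y axis, each open at the top, 68 mm (x) by 44 mm (y) and 12 mm deep, walls of 12 mm between. The pedal is on its -x side. Origin: centre of the underside; z up.
- pocket1 (a point): Centre of the floor of pocket 1 of the dock (+y end), 18 mm above the counter and 12 mm below the dock's top; axes as the dock's. It may be empty or hold a spent cartridge at the start.
- pocket2 (a point): Centre of the floor of pocket 2 of the dock (next in the row), 18 mm above the counter and 12 mm below the dock's top; axes as the dock's. It may be empty or hold a spent cartridge at the start.
- pocket3 (a point): Centre of the floor of pocket 3 of the dock (next in the row), 18 mm above the counter and 12 mm below the dock's top; axes as the dock's. It may be empty or hold a spent cartridge at the start.
- pocket4 (a point): Centre of the floor of pocket 4 of the dock (-y end), 18 mm above the counter and 12 mm below the dock's top; axes as the dock's. It may be empty or hold a spent cartridge at the start.
- pedal (a joint): Spring pedal on the dock, hinged at its dock end: 0 rad at rest (up), about 0.28 rad at its stop (fully down). It rises by itself when let go; at the stop it takes about 10 N on its pad.
- pedal_pad (a point): Point on top of the black rubber pad of the pedal, on its middle line, where to press it. The pad is 66 mm wide (along the dock's y) and 70 mm long (along the dock's x); the pedal's hinge lies 85 mm from this point in the dock's +x direction, 47 mm up. At rest this point is about 63 mm above the counter; it goes down about 23 mm.
- fresh1: Fresh cartridge with a dark red base and a white finger rib, on the blue mat at the start; may be absent. Base 64 mm (its x) by 40 mm (its y) by 16 mm high, lower edges rounded; mid-base stands a rib 18 mm thick (x), 32 mm long (y), up to 40 mm above the underside: grip it across its x. Origin: centre of the underside, z up. 90 g. Either end may face either way in a pocket.
- fresh2: Fresh cartridge with a copper orange base and a white finger rib, on the blue mat at the start; may be absent. Base 64 mm (its x) by 40 mm (its y) by 16 mm high, lower edges rounded; mid-base stands a rib 18 mm thick (x), 32 mm long (y), up to 40 mm above the underside: grip it across its x. Origin: centre of the underside, z up. 90 g. Either end may face either way in a pocket.
- fresh3: Fresh cartridge with a violet base and a white finger rib, on the blue mat at the start; may be absent. Base 64 mm (its x) by 40 mm (its y) by 16 mm high, lower edges rounded; mid-base stands a rib 18 mm thick (x), 32 mm long (y), up to 40 mm above the underside: grip it across its x. Origin: centre of the underside, z up. 90 g. Either end may face either way in a pocket.
- fresh4: Fresh cartridge with a pale blond yellow base and a white finger rib, on the blue mat at the start; may be absent. Base 64 mm (its x) by 40 mm (its y) by 16 mm high, lower edges rounded; mid-base stands a rib 18 mm thick (x), 32 mm long (y), up to 40 mm above the underside: grip it across its x. Origin: centre of the underside, z up. 90 g. Either end may face either way in a pocket.
- spent1: Spent cartridge, black base with grey rib, same shape and size as the fresh ones; if present it starts seated in pocket 1; may be absent.
- spent2: Spent cartridge, black base with grey rib, same shape and size as the fresh ones; if present it starts seated in pocket 2; may be absent.
- spent3: Spent cartridge, black base with grey rib, same shape and size as the fresh ones; if present it starts seated in pocket 3; may be absent.
- spent4: Spent cartridge, black base with grey rib, same shape and size as the fresh ones; if present it starts seated in pocket 4; may be absent.
- tray: Red open return tray fixed to the counter, 200 by 200 mm, walls 4 mm thick and 40 mm high, floor about 4 mm thick. Origin: centre of the underside.
- mat: Blue mat fixed to the counter, 240 mm (x) by 220 mm (y) by 3 mm. Origin: centre of the underside. The fresh cartridges lie on it.
- tint_brush: Black tint brush, 160 mm long along its x, lying on the counter; leave alone.
- pump_head: White pump nozzle, about 90 mm long along its x, lying on the counter; leave alone.
- tint_bowl: Black tint bowl, 110 mm across, 50 mm high; leave alone.
- developer: White bottle, 66 mm across, 190 mm high; leave alone.
- spray_can: White and orange can, 54 mm across, 180 mm high; leave alone.
- clip_jar: Amber jar, 70 mm across, 70 mm high; leave alone.

How it is judged:
By the outcome, as a careful person would: the job done as asked, in the order asked, and still so for the second after the job is handed in, with the robot touching nothing.
Of fresh1, fresh2, fresh3, fresh4 only 3 to 4 are there at a start; the rules pass over those that are not, and their reading is None.
Of spent1, spent2, spent3, spent4 only 2 to 3 are there at a start; the rules pass over those that are not, and their reading is None.
At some moment in a run one of fresh1, fresh2, fresh3, fresh4 may be knocked a few centimetres aside while the robot is not near it.
Once in a run the grip may slacken for a moment while it holds something.
It also fails if it takes over 210 s, if anything falls off the work surface, if the arm or the gripper's body presses on something with over 40 N, if the wrist force passes 120 N, or if a joint passes its speed limit or range.

### The arm

A 7-joint arm with a two-finger parallel gripper is mounted at the origin on the work surface. World frame = base frame: x ahead of the robot, y to its left, z up, the work surface at z = 0. Lengths are in mm, angles in rad, forces in N, time in s.
With the tool pointing down it reaches from about 400 to 875 mm from the base axis. Payload 4.4 kg.
Tool frame: the origin (TCP) lies on the centre line of the jaws, within the pads' length; the fingertips stand 14 mm ahead of it and the grasp point (between the pads) lies 5 mm behind it (tips_ahead is the distance from the TCP to the fingertips, in mm); z points along the fingers, y is the line along which they close (so a half turn about z gives the same grasp; the last joint's range is limited). The gripper opens to 85 mm and grips with 20 to 120 N. Pads are 22 mm wide; open, the fingers measure 114 mm over their backs; the gripper's body (76 mm by 85 mm) begins 54 mm behind the grasp point. The pads swing forward as they close: fully open they stand 13 mm farther back than shut.
Start: joints at [-1.338, 0.628, 0.038, 1.517, -0.027, 0.996, -0.02], TCP at [191.319, 621.22, 245.313] pointing down, gripper open.
Joint ranges: [-3.06, 3.06], [-0.37, 2.12], [-1.25, 1.32], [0.18, 2.47], [-1.1, 4.24], [0.23, 1.98], [-2.94, 2.94]. Speed limits (rad/s): [2.57, 2.57, 3.14, 3.14, 3.14, 3.14, 3.14].

### API

Orientations are given as [roll, pitch, yaw] about the fixed x, y, z axes, in that order (R = Rz(yaw) Ry(pitch) Rx(roll)).
In Python, from cell import * gives the robot as it stands.
- The arm moves only by the tool move_arm, never from a script. Its argument "rows" is text: rows parted by semicolons, each of 7 numbers parted by spaces: the shift along the tool's x, y, z scaled (see below), then the turn, a rotation vector about the tool's x, y, z scaled (see below), then the closure, from -1 (fully open) to 1 (shut). A call has 1 to 12 rows; each row is the pose to reach, as a shift and turn from the pose commanded when the call began, along the tool's axes at that moment; what a row does not reach only later rows make up. The controller multiplies each number of a shift by 0.3 m and each number of a turn by pi/2 rad. A row lasts 1/12 s, in which the tool goes at most 41.7 mm and 7.16 degrees, less where a joint would pass 70% of its speed; a pose out of reach is approached as far as the arm can. A call with a number of a shift or a turn outside -1 to 1 is refused whole. A call with a gripper value outside its range is refused whole. The fingers move at their own pace and stop on an object; the grip force is fixed at half the most. Time passes only in rows, so rows that repeat a pose let the fingers close. It gives the time, the measured TCP pose, the force, the opening and the grip force at its end, in the units of the state.
- read_state(): the state, without advancing time (a new reading comes with each control period).
- get_image(name): name is "scene" or "top"; returns a dict with "img" (420x560x3 uint8, red, green, blue), "vfov" (degrees; the focal length in pixels is half the picture's height over the tangent of half this angle, whatever the lens; pixels are square), "cx", "cy" (the principal point, pixels), "extrinsics" (4x4, takes a point from camera to world coordinates). Camera axes: x right, y up, looking along -z (the intrinsics and any distortion apply to the point x, -y, -z); pixel columns grow to the right and rows downward; lengths in mm; the calibration is good to about 2 mm. A picture is of the moment at which its call begins. There is no depth.
- finish_job(): hands the job in; it is judged then, once.
The state is a dict: "clock": time; "qpos": joint angles; "qd": joint speeds; "tau": joint torques, N m; "eef_pos": TCP position; "tool_rot": TCP orientation; "force": force on the tool from outside, world axes, zero at the start; "torque": the same for the moment, N m; "width": finger opening in mm; "gripper_force": force on a finger pad.
Only numpy, scipy, OpenCV 4.12 (cv2) and the standard library are available. Lean on these libraries where they do the work, as an engineer would, in place of code of your own. Each camera call takes 0.05 s, during which the arm holds its last target. There are 200 camera calls.

## Working session

There is one attempt and no reset: what is moved stays moved. The work goes in short steps, Python scripts to look and compute and a tool call to move; the robot and the scene stay as the last step left them, time stands still between calls to the robot, and variables do not carry over. Pictures are saved under pics/ and viewed, at most 14 in all, crops included, and the job is handed in when it is done.

Besides the shell and the picture viewer there is one more tool, called after "Request:" as name(argument=value, ...) on one line, values as JSON. move_arm: Moves the arm, as the interface text tells. Its arguments: {"type":"object","properties":{"rows":{"type":"string"}},"required":["rows"]}

```bash
mkdir -p pics; ls; python3 - <<'E'
from cell import *
import cv2
print(read_state())
for n in("scene","top"):
    d=get_image(n);cv2.imwrite(f"pics/{n}0.png",d["img"][:,:,::-1])
    print(n,{k:v for k,v in d.items() if k!="img"})
E
```

```text
pics
{'clock': 0.0, 'qpos': array([-1.33777185,  0.62931815,  0.03845053,  1.51837624, -0.02704015,
        0.99630399, -0.01998313]), 'qd': array([-2.29302833e-03, -3.41356273e-04, -6.78003754e-04,  8.10338728e-05,
       -1.40289166e-03, -9.55456367e-04,  7.11429407e-04]), 'tau': array([-9.71220179e-04, -5.63397217e+01,  1.22597761e+00, -1.93451071e+01,
        1.10689466e-02,  1.03315810e-02, -6.96426724e-06]), 'eef_pos': array([191.14663859, 620.62857104, 244.40471065]), 'tool_rot': array([-3.13970470e+00, -4.93961262e-06,  2.84275608e+00]), 'force': array([-0.92799301,  0.02771154, -0.5255978 ]), 'torque': array([ 0.01289149, -0.03756139,  0.00111763]), 'gripper_force': 0.0, 'width': 85.5567271289667}
scene {'vfov': 43.152656546983884, 'cx': 287.48013896827587, 'cy': 209.9876911750403, 'extrinsics': array([[ 6.25854737e-01, -5.04969895e-01,  5.94399911e-01,
         1.32223947e+03],
       [ 7.79932170e-01,  4.01867631e-01, -4.79800185e-01,
        -6.31780736e+02],
       [ 3.41456531e-03,  7.63876831e-01,  6.45353026e-01,
         8.85013312e+02],
       [ 0.00000000e+00,  0.00000000e+00,  0.00000000e+00,
         1.00000000e+00]])}
top {'vfov': 44.388347488717486, 'cx': 272.77218442952386, 'cy': 209.5672089474024, 'extrinsics': array([[-2.71315474e-02,  9.95309885e-01, -9.28553245e-02,
         4.45100394e+02],
       [-9.99617619e-01, -2.65178310e-02,  7.83706806e-03,
        -5.83992490e-01],
       [ 5.33798951e-03,  9.30324502e-02,  9.95648768e-01,
         1.18532406e+03],
       [ 0.00000000e+00,  0.00000000e+00,  0.00000000e+00,
         1.00000000e+00]])}
```

View pics/top0.png

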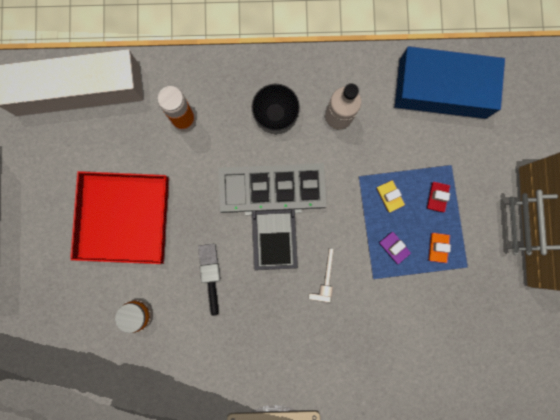

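View pics/scene0.png

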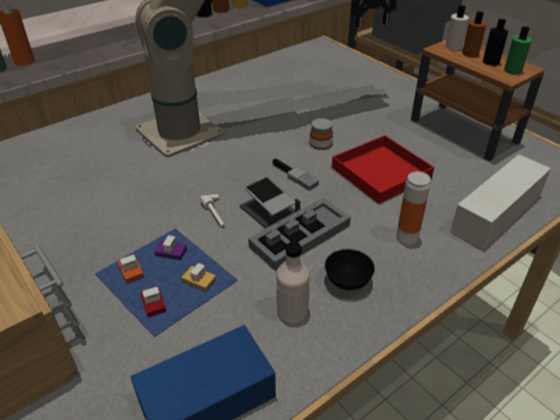

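The top view shows the dock at px (273,190), with pocket 1 (left) empty and spent cartridges in pockets 2–4. The pedal pad is at about (275,248), the tray at (120,218), and four fresh cartridges are on the mat at (390,197), (439,198), (395,248) and (440,248). The scene view agrees.

```bash
cat > h.py <<'E'
import numpy as np, cv2, sys
from cell import *
from scipy.spatial.transform import Rotation as R
_n=[0]
def cam(n):
    d=get_image(n); d["f"]=210/np.tan(np.radians(d["vfov"]/2)); return d
def ray(d,px,z):
    px=np.atleast_2d(px).astype(float)
    c=np.c_[(px[:,0]-d["cx"])/d["f"],-(px[:,1]-d["cy"])/d["f"],-np.ones(len(px))]
    E=d["extrinsics"]; v=c@E[:3,:3].T; o=E[:3,3]
    return o+v*((z-o[2])/v[:,2])[:,None]
def proj(d,P):
    E=d["extrinsics"]; c=(np.atleast_2d(P)-E[:3,3])@E[:3,:3]
    return np.c_[d["cx"]+d["f"]*c[:,0]/-c[:,2], d["cy"]-d["f"]*c[:,1]/-c[:,2]]
def blob(mask,n=1,amin=20):
    k,l,s,c=cv2.connectedComponentsWithStats(mask.astype(np.uint8))
    idx=[i for i in np.argsort(-s[1:,4])+1 if s[i,4]>=amin][:n]
    return [(l==i) for i in idx]
def rect(d,m,z):
    ys,xs=np.nonzero(m); h=cv2.convexHull(np.c_[xs,ys].astype(np.int32))[:,0]
    P=ray(d,h,z)[:,:2].astype(np.float32); (c,(w,hh),a)=cv2.minAreaRect(P)
    if w<hh: w,hh,a=hh,w,a+90
    return np.round(c,1),round(w,1),round(hh,1),round((a+90)%180-90,1)
def hsv(d): return cv2.cvtColor(d["img"],cv2.COLOR_RGB2HSV).astype(int).transpose(2,0,1)
FR=dict(red=((-8,5),),orange=((6,16),),yellow=((20,35),),violet=((135,160),))
def fresh(d,z=11):
    H,S,V=hsv(d); out={}
    Hs=np.where(H>170,H-180,H)
    x0,y0,x1,y1=(345,160,480,290) if True else None
    for k,((a,b),) in FR.items():
        m=(Hs>=a)&(Hs<=b)&(S>110)&(V>60); out[k]=m
    return out
def go(x,y,z,yaw=None):
    """rows numbers from measured pose to world target (deg yaw)"""
    s=read_state(); r=R.from_euler('xyz',s["tool_rot"]); 
    sh=r.inv().apply(np.array([x,y,z])-s["eef_pos"])/300
    t=np.zeros(3)
    if yaw is not None:
        # tool down with given yaw, nearest half-turn unless far
        best=min([R.from_euler('xyz',[np.pi,0,np.radians(yaw+k)]) for k in(0,180)],key=lambda q:(r.inv()*q).magnitude())
        t=(r.inv()*best).as_rotvec()/(np.pi/2)
    print("go",(x,y,z,yaw),"shift",np.round(sh,4),"turn",np.round(t,4))
def st():
    s=read_state(); print("t %.1f"%s["clock"],"pos",np.round(s["eef_pos"],1),"rot",np.round(np.degrees(s["tool_rot"]),1),"F",np.round(s["force"],1),"w %.1f"%s["width"],"gf %.1f"%s["gripper_force"])
E
python3 - <<'E'
from h import *
d=cam("top"); H,S,V=hsv(d); ys,xs=np.mgrid[:420,:560]
box=lambda a,b,c,e:(xs>=a)&(xs<c)&(ys>=b)&(ys<e)
for k,m in fresh(d).items():
    for b in blob(m&box(345,160,480,290),1): print(k,rect(d,b,11),b.sum())
w=(S<60)&(V>140)&box(365,170,465,275)
for b in blob(w,6,15): print("rib",rect(d,b,43),b.sum(),np.round([xs[b].mean(),ys[b].mean()],1))
print("tray",rect(d,blob((Hr:=((H<8)|(H>172)))&(S>150)&box(60,150,190,280))[0],20))
print("mat",rect(d,blob((H>95)&(H<130)&(S>60)&box(340,150,480,290))[0],3))
blk=(V<45)&box(215,160,335,212)
for b in blob(blk,6,40): print("black",rect(d,b,34),b.sum(),np.round([xs[b].mean(),ys[b].mean()],1))
for b in blob((V<45)&box(245,212,305,275),3,40): print("pedal black",rect(d,b,63),b.sum(),np.round([xs[b].mean(),ys[b].mean()],1))
c=cv2.resize(d["img"][155:280,205:345],None,fx=5.5,fy=4.75 and 4.7,interpolation=cv2.INTER_CUBIC)
c=cv2.resize(d["img"][160:275,210:340],None,fx=5,fy=5,interpolation=cv2.INTER_CUBIC)
cv2.imwrite("pics/dock1.png",c[:,:,::-1])
E
```

```text
red (array([ 574.4, -390.7]), 64.0, 40.8, -15.1) 350
orange (array([ 458.2, -385.7]), 63.7, 41.1, -9.4) 382
yellow (array([ 578.8, -280.2]), 63.7, 39.6, 24.0) 362
violet (array([ 460.5, -284.9]), 65.7, 41.3, 37.7) 349
rib (array([ 597.2, -428.8]), 66.1, 22.5, -3.4) 249 [459.9 182.8]
rib (array([ 445.2, -216.8]), 83.8, 13.2, -1.6) 133 [366.7 261. ]
rib (array([ 460.6, -284.4]), 33.2, 18.5, -53.5) 125 [397.8 247.3]
rib (array([ 457.2, -384.7]), 32.0, 17.9, 82.7) 117 [443.1 247.3]
rib (array([ 573.8, -389.8]), 32.8, 17.5, 75.8) 115 [442.3 195.3]
rib (array([ 577.8, -280.2]), 32.4, 17.9, -66.2) 114 [393.4 194.5]
tray (array([546. , 337.8]), 208.5, 202.2, 85.9)
mat (array([ 520.2, -330.9]), 238.5, 218.4, 5.5)
black (array([588.8, -92.3]), 36.1, 24.9, 88.0) 128 [309.8 193. ]
black (array([584.7, -38.1]), 31.6, 22.7, 88.5) 119 [284.7 194.7]
black (array([628.4, -92.7]), 34.4, 15.1, -87.1) 102 [308.7 175.2]
black (array([627.2, -37. ]), 32.8, 14.3, -87.4) 89 [284.  176.4]
black (array([584.5,  17.4]), 32.1, 22.0, -85.1) 87 [260.3 195.1]
black (array([626.4,  19.5]), 32.7, 14.5, -87.1) 85 [259.1 177.2]
pedal black (array([465.4, -11.9]), 64.2, 59.4, 1.4) 810 [274.9 248.3]
```

View pics/dock1.png

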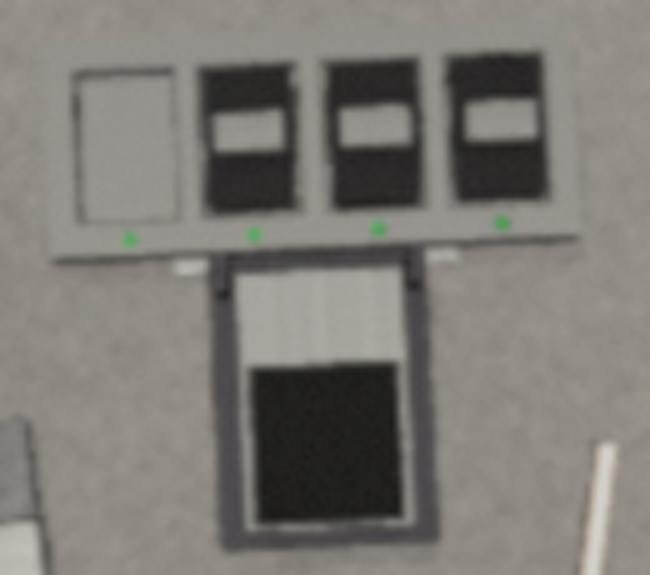

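The crop shows pocket 1 empty and spent ribs at top-view px (259.6,186), (285,185) and (310,184). The pad centre is at (275,248), and the row is tilted about 2°.

```bash
python3 - <<'E'
from h import *
d=cam("top"); H,S,V=hsv(d); ys,xs=np.mgrid[:420,:560]
C=[]
for cx in(260,285,310):
    b=(V<60)&(abs(xs-cx)<=12)&(abs(ys-187)<25)&(ys<204)
    b=np.logical_or.reduce([q for q in blob(b,3,40)])
    r=rect(d,b,33); C.append(r[0]); print("spent",r)
    g=blob((V>85)&(abs(xs-cx)<9)&(abs(ys-185)<6))[0]; print("  rib",rect(d,g,58),g.sum())
C=np.array(C); v=C[2]-C[0]; print("yaw of -y axis->",np.degrees(np.arctan2(v[0],-v[1])))
g=(H>45)&(H<75)&(S>80)&(abs(ys-207)<8)&(xs>225)&(xs<325)
L=[]
for b in blob(g,4,2):
    p=ray(d,[xs[b].mean(),ys[b].mean()],30)[0,:2]; L.append(p)
L=np.array(sorted(L,key=lambda p:-p[1]));print("LED",L.round(1)); w=L[-1]-L[0]; print(np.degrees(np.arctan2(w[0],-w[1])))
p=blob((V<45)&(xs>245)&(xs<305)&(ys>212)&(ys<275))[0]; print(ray(d,[xs[p].mean(),ys[p].mean()],63))
# scene-view check of spent ribs
e=cam("scene")
for c in C: print(proj(e,[[*c,58]]).round(1))
go(462,-12,110,92); st()
E
```

```text
spent (array([603.9,  18.7]), 63.4, 37.4, 1.8)
  rib (array([603.3,  19.5]), 30.9, 17.8, 88.5) 117
spent (array([604.2, -37.3]), 64.4, 38.3, 2.0)
  rib (array([605.1, -38. ]), 31.0, 15.6, 88.5) 115
spent (array([606.4, -93.3]), 63.9, 39.1, 1.1)
  rib (array([605.9, -94.4]), 33.3, 15.6, 88.5) 120
yaw of -y axis-> 1.2787113070498
LED [[559.8  74.2]
 [560.5  17.8]
 [561.9 -37.5]
 [562.5 -93.3]]
0.9330619440878611
[[464.97846074 -11.69979348  63.        ]]
[[310.4 213.2]]
[[292.4 222.9]]
[[274.  233.5]]
go (462, -12, 110, 92) shift [-1.4837 -1.7502  0.4512] turn [-5.000e-04  4.000e-04  7.875e-01]
t 0.2 pos [191.2 620.9 244.9] rot [-179.9   -0.   162.9] F [-0.7 -0.3 -0.6] w 85.3 gf 0.0
```

Request:
move_arm(rows="-0.98 -0.818 0 0 0 0.795 1;-0.98 -0.818 0 0 0 0.795 1;-0.98 -0.818 0 0 0 0.795 1;-0.98 -0.818 0 0 0 0.795 1;-0.98 -0.818 0 0 0 0.795 1;-0.98 -0.818 0 0 0 0.795 1;-0.98 -0.818 0 0 0 0.795 1;-0.98 -0.818 0 0 0 0.795 1;-0.98 -0.818 0 0 0 0.795 1;-0.98 -0.818 0 0 0 0.795 1;-0.98 -0.818 0 0 0 0.795 1;-0.98 -0.818 0 0 0 0.795 1")

```text
clock: 1.25
eef_pos: [400.1, 300.2, 245.3]
tool_rot: [-3.141, -0.0, 1.595]
force: [0.1, 0.4, 0.4]
width: 0.0
gripper_force: 0.0
```

```bash
python3 - <<'E'
from h import *
st(); go(464,-12,100,91.3); go(464,-12,245,91.3)
E
```

```text
t 1.2 pos [400.1 300.2 245.3] rot [-180.    -0.    91.4] F [0.1 0.4 0.4] w 0.0 gf 0.0
go (464, -12, 100, 91.3) shift [-1.0458  0.1877  0.484 ] turn [-0.0001 -0.0003  0.0011]
go (464, -12, 245, 91.3) shift [-1.0456e+00  1.8760e-01  7.0000e-04] turn [-0.0001 -0.0003  0.0011]
```

Request:
move_arm(rows="-1 0.188 0 0 0 0.001 1;-1 0.188 0 0 0 0.001 1;-1 0.188 0 0 0 0.001 1;-1 0.188 0 0 0 0.001 1;-1 0.188 0.3 0 0 0.001 1;-1 0.188 0.48 0 0 0.001 1;-1 0.188 0.48 0 0 0.001 1;-1 0.188 0.48 0 0 0.001 1;-1 0.188 0.48 0 0 0.001 1;-1 0.188 0.48 0 0 0.001 1;-1 0.188 0.48 0 0 0.001 1;-1 0.188 0.48 0 0 0.001 1")

```text
clock: 2.25
eef_pos: [463.6, 3.6, 101.4]
tool_rot: [-3.141, -0.002, 1.596]
force: [0.0, 1.0, 0.1]
width: 0.0
gripper_force: 0.0
```

Request:
move_arm(rows="-0.046 0 0 0 0 0 1;-0.046 0 0.04 0 0 0 1;-0.046 0 0.08 0 0 0 1;-0.046 0 0.1 0 0 0 1;-0.046 0 0.12 0 0 0 1;-0.046 0 0.13 0 0 0 1;-0.046 0 0.14 0 0 0 1;-0.046 0 0.14 0 0 0 1;-0.046 0 0.14 0 0 0 1")

```text
clock: 3.0
eef_pos: [463.8, -10.1, 60.3]
tool_rot: [3.141, -0.002, 1.596]
force: [-2.7, 1.3, 8.3]
width: -0.3
gripper_force: 4.5
```

Request:
move_arm(rows="0 0 0.01 0 0 0 1;0 0 0.02 0 0 0 1;0 0 0.025 0 0 0 1;0 0 0.025 0 0 0 1;0 0 0.025 0 0 0 1")

```text
clock: 3.42
eef_pos: [464.2, -10.1, 54.6]
tool_rot: [3.139, -0.003, 1.595]
force: [-4.9, 1.2, 29.7]
width: 0.2
gripper_force: 14.7
```

Request:
move_arm(rows="0 0 -0.05 0 0 0 1;0 0 -0.1 0 0 0 1;0 0 -0.2 0 0 0 1;0 0 -0.3 0 0 0 0;0 0 -0.3 0 0 0 0;0 0 -0.3 0 0 0 0;0 0 -0.3 0 0 0 0")

```text
clock: 4.0
eef_pos: [463.7, -10.9, 142.0]
tool_rot: [3.141, -0.001, 1.595]
force: [0.4, 0.0, -0.1]
width: 42.3
gripper_force: 0.0
```

```bash
python3 - <<'E'
from h import *
st(); go(603.6,19,100,91.3); go(603.6,19,52,91.3)
d=cam("top");H,S,V=hsv(d);ys,xs=np.mgrid[:420,:560]
g=(H>45)&(H<75)&(S>80)&(abs(ys-207)<8)&(xs>225)&(xs<325); print("green px",g.sum())
a=d["img"][205:211,230:315].reshape(-1,3).astype(int); print("reddish",((a[:,0]-a[:,1])>40).sum())
E
```

```text
t 4.0 pos [463.7 -10.9 142. ] rot [180.   -0.   91.4] F [ 0.4  0.  -0.1] w 42.3 gf 0.0
go (603.6, 19, 100, 91.3) shift [0.0885 0.4685 0.1405] turn [ 0.0004 -0.0005  0.0009]
go (603.6, 19, 52, 91.3) shift [0.0884 0.4684 0.3005] turn [ 0.0004 -0.0005  0.0009]
green px 10
reddish 0
```

Request:
move_arm(rows="0.088 0.468 0 0 0 0.001 0;0.088 0.468 0 0 0 0.001 0;0.088 0.468 0 0 0 0.001 0;0.088 0.468 0.1 0 0 0.001 0;0.088 0.468 0.2 0 0 0.001 0;0.088 0.468 0.3 0 0 0.001 0;0.088 0.468 0.303 0 0 0.001 0;0.088 0.468 0.303 0 0 0.001 0;0.088 0.468 0.303 0 0 0.001 1;0.088 0.468 0.303 0 0 0.001 1;0.088 0.468 0.303 0 0 0.001 1;0.088 0.468 0.303 0 0 0.001 1")

```text
clock: 5.05
eef_pos: [603.3, 17.2, 51.0]
tool_rot: [-3.141, -0.0, 1.591]
force: [-0.2, -0.3, -1.0]
width: 16.7
gripper_force: 60.6
```

Request:
move_arm(rows="0 0 0 0 0 0 1;0 0 -0.02 0 0 0 1;0 0 -0.06 0 0 0 1;0 0 -0.12 0 0 0 1;0 0 -0.24 0 0 0 1;0 0 -0.35 0 0 0 1;0 0 -0.35 0 0 0 1;0 0 -0.35 0 0 0 1")

```text
clock: 5.72
eef_pos: [605.2, 17.1, 159.1]
tool_rot: [3.136, -0.0, 1.591]
force: [0.7, 0.3, -1.5]
width: 17.1
gripper_force: 46.4
```

```bash
python3 - <<'E'
from h import *
st(); go(590,300,157,91.3)
E
```

```text
t 5.7 pos [605.2  17.1 159.1] rot [179.7  -0.   91.1] F [ 0.7  0.3 -1.5] w 17.1 gf 46.4
go (590, 300, 157, 91.3) shift [ 0.9437 -0.0317  0.0072] turn [ 0.0037 -0.0002 -0.0017]
```

Request:
move_arm(rows="0.897 -0.18 0 0 0 0 1;0.897 -0.18 0 0 0 0 1;0.897 -0.18 0 0 0 0 1;0.897 -0.18 0 0 0 0 1;0.897 -0.18 0 0 0 0 1;0.897 -0.18 0 0 0 0 1;0.897 -0.18 0 0 0 0 1;0.897 -0.18 0.1 0 0 0 1;0.897 -0.18 0.2 0 0 0 1;0.897 -0.18 0.3 0 0 0 1;0.897 -0.18 0.38 0 0 0 1;0.897 -0.18 0.4 0 0 0 1")

```text
clock: 6.72
eef_pos: [541.9, 284.5, 35.4]
tool_rot: [-3.136, 0.001, 1.591]
force: [-13.6, -5.7, 60.3]
width: 16.8
gripper_force: 74.9
```

Request:
move_arm(rows="0 0 0 0 0 0 1;0 0 0 0 0 0 0;0 0 0 0 0 0 0;0 0 0 0 0 0 0;0 0 -0.15 0 0 0 0;0 0 -0.3 0 0 0 0;0 0 -0.35 0 0 0 0;0 0 -0.35 0 0 0 0")

```text
clock: 7.38
eef_pos: [547.4, 286.2, 146.0]
tool_rot: [3.133, -0.004, 1.591]
force: [1.0, -0.9, 0.7]
width: 42.8
gripper_force: 0.0
```

```bash
python3 - <<'E'
from h import *
st(); go(604.7,-10,143,91.3);go(604.7,-38,51,91.3)
d=cam("top");cv2.imwrite("pics/t2.png",d["img"][140:300,50:350,::-1].repeat(2,0).repeat(2,1))
E
```

```text
t 7.4 pos [547.4 286.2 146. ] rot [179.5  -0.2  91.1] F [ 1.  -0.9  0.7] w 42.8 gf 0.0
go (604.7, -10, 143, 91.3) shift [-0.991   0.1711  0.0077] turn [ 0.0054 -0.0025 -0.0018]
go (604.7, -38, 51, 91.3) shift [-1.0855  0.1667  0.314 ] turn [ 0.0054 -0.0025 -0.0018]
```

View pics/t2.png

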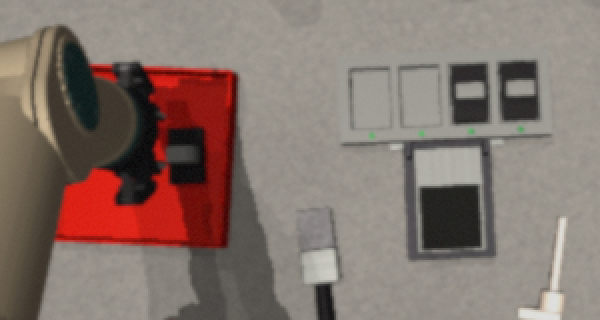

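The view shows spent2 lying in the tray at crop px (187,153) and pockets 1 and 2 empty. That contact hit 60 N, so I'll descend more slowly from here.

Request:
move_arm(rows="-1 0.168 0 0.005 -0.002 -0.002 0;-1 0.168 0 0.005 -0.002 -0.002 0;-1 0.168 0 0.005 -0.002 -0.002 0;-1 0.168 0 0.005 -0.002 -0.002 0;-1 0.168 0 0.005 -0.002 -0.002 0;-1 0.168 0 0.005 -0.002 -0.002 0;-1 0.168 0 0.005 -0.002 -0.002 0;-1 0.168 0 0.005 -0.002 -0.002 0;-1 0.168 0 0.005 -0.002 -0.002 0;-1 0.168 0 0.005 -0.002 -0.002 0")

```text
clock: 8.27
eef_pos: [599.6, -14.3, 139.6]
tool_rot: [-3.131, 0.003, 1.592]
force: [-0.7, 1.7, -0.3]
width: 42.9
gripper_force: 0.0
```

```bash
python3 - <<'E'
from h import *
st(); go(604.7,-38,51,91.3)
E
```

```text
t 8.3 pos [599.6 -14.3 139.6] rot [-1.794e+02  1.000e-01  9.120e+01] F [-0.7  1.7 -0.3] w 42.9 gf 0.0
go (604.7, -38, 51, 91.3) shift [-0.0787  0.0184  0.2954] turn [-0.0066  0.0016 -0.001 ]
```

Request:
move_arm(rows="-0.079 0 0 -0.005 0.002 0 0;-0.079 0 0 -0.005 0.002 0 0;-0.079 0 0 -0.005 0.002 0 0;-0.079 0 0 -0.005 0.002 0 0;-0.079 0 0 -0.005 0.002 0 0;-0.079 0 0 -0.005 0.002 0 0")

```text
clock: 8.77
eef_pos: [601.0, -35.5, 140.7]
tool_rot: [-3.141, -0.001, 1.596]
force: [-0.5, 0.1, 0.4]
width: 42.9
gripper_force: 0.0
```

```bash
python3 - <<'E'
from h import *
st(); go(604.7,-38,51,91.3)
E
```

```text
t 8.8 pos [601.  -35.5 140.7] rot [-1.80e+02 -1.00e-01  9.15e+01] F [-0.5  0.1  0.4] w 42.9 gf 0.0
go (604.7, -38, 51, 91.3) shift [-0.0088  0.0121  0.2991] turn [-0.0003 -0.0006  0.0019]
```

Request:
move_arm(rows="-0.009 0.012 0.08 0 0 0.002 0;-0.009 0.012 0.16 0 0 0.002 0;-0.009 0.012 0.22 0 0 0.002 0;-0.009 0.012 0.27 0 0 0.002 0;-0.009 0.012 0.29 0 0 0.002 0;-0.009 0.012 0.298 0 0 0.002 0;-0.009 0.012 0.298 0 0 0.002 0;-0.009 0.012 0.298 0 0 0.002 0;-0.009 0.012 0.298 0 0 0.002 1;-0.009 0.012 0.298 0 0 0.002 1;-0.009 0.012 0.298 0 0 0.002 1;-0.009 0.012 0.298 0 0 0.002 1")

```text
clock: 9.77
eef_pos: [605.3, -40.1, 52.7]
tool_rot: [3.14, -0.0, 1.591]
force: [-1.1, -0.2, 5.8]
width: 16.7
gripper_force: 59.9
```

Request:
move_arm(rows="0 0 0 0 0 0 1;0 0 -0.02 0 0 0 1;0 0 -0.06 0 0 0 1;0 0 -0.12 0 0 0 1;0 0 -0.24 0 0 0 1;0 0 -0.35 0 0 0 1;0.2 -0.06 -0.35 0 0 0 1;0.4 -0.12 -0.35 0 0 0 1;0.4 -0.12 -0.35 0 0 0 1;0.4 -0.12 -0.35 0 0 0 1;0.4 -0.12 -0.35 0 0 0 1")

```text
clock: 10.68
eef_pos: [565.4, 83.4, 157.3]
tool_rot: [-3.141, -0.002, 1.598]
force: [0.4, -1.6, -0.9]
width: 16.7
gripper_force: 59.1
```

```bash
python3 - <<'E'
from h import *
st(); go(546,338,80,91.3);go(546,338,38,91.3)
E
```

```text
t 10.7 pos [565.4  83.4 157.3] rot [-1.80e+02 -1.00e-01  9.15e+01] F [ 0.4 -1.6 -0.9] w 16.7 gf 59.1
go (546, 338, 80, 91.3) shift [ 0.8495 -0.0416  0.2593] turn [-0.0002 -0.0013  0.0027]
go (546, 338, 38, 91.3) shift [ 0.8492 -0.0416  0.3993] turn [-0.0002 -0.0013  0.0027]
```

Request:
move_arm(rows="0.85 -0.042 0 0 0 0 1;0.85 -0.042 0 0 0 0 1;0.85 -0.042 0 0 0 0 1;0.85 -0.042 0 0 0 0 1;0.85 -0.042 0 0 0 0 1;0.85 -0.042 0 0 0 0 1;0.85 -0.042 0.06 0 0 0 1;0.85 -0.042 0.12 0 0 0 1;0.85 -0.042 0.18 0 0 0 1;0.85 -0.042 0.24 0 0 0 1;0.85 -0.042 0.28 0 0 0 1;0.85 -0.042 0.31 0 0 0 1")

```text
clock: 11.68
eef_pos: [549.0, 332.5, 62.6]
tool_rot: [-3.141, 0.001, 1.589]
force: [-0.5, 0.3, -1.5]
width: 16.6
gripper_force: 59.1
```

Request:
move_arm(rows="0 0 0.02 0 0 0 1;0 0 0.04 0 0 0 1;0 0 0.06 0 0 0 1;0 0 0.075 0 0 0 1;0 0 0.075 0 0 0 1;0 0 0.075 0 0 0 0;0 0 0.075 0 0 0 0;0 0 0.075 0 0 0 0;0 0 -0.1 0 0 0 0;0 0 -0.2 0 0 0 0;0 0 -0.25 0 0 0 0;0 0 -0.25 0 0 0 0")

```text
clock: 12.68
eef_pos: [551.8, 335.2, 143.9]
tool_rot: [3.133, -0.005, 1.591]
force: [0.9, 0.3, 1.6]
width: 43.0
gripper_force: 0.0
```

```bash
python3 - <<'E'
from h import *
st(); go(606,50,140,91.3);go(606,-94,140,91.3)
E
```

```text
t 12.7 pos [551.8 335.2 143.9] rot [179.5  -0.3  91.1] F [0.9 0.3 1.6] w 43.0 gf 0.0
go (606, 50, 140, 91.3) shift [-0.9541  0.1615  0.01  ] turn [ 0.0053 -0.003  -0.0017]
go (606, -94, 140, 91.3) shift [-1.434   0.1519  0.0076] turn [ 0.0053 -0.003  -0.0017]
```

Request:
move_arm(rows="-0.95 0.1 0 0 0 0 0;-0.95 0.1 0 0 0 0 0;-0.95 0.1 0 0 0 0 0;-0.95 0.1 0 0 0 0 0;-0.95 0.1 0 0 0 0 0;-0.95 0.1 0 0 0 0 0;-0.95 0.1 0 0 0 0 0;-0.95 0.1 0 0 0 0 0")

```text
clock: 13.35
eef_pos: [584.9, 37.9, 138.9]
tool_rot: [3.14, 0.007, 1.578]
force: [1.0, -0.7, 0.4]
width: 42.6
gripper_force: 0.0
```

Request:
move_arm(rows="-0.48 0.06 0 0 0 0 0;-0.48 0.06 0 0 0 0 0;-0.48 0.06 0 0 0 0 0;-0.48 0.06 0 0 0 0 0;-0.48 0.06 0 0 0 0 0;-0.48 0.06 0 0 0 0 0;-0.48 0.06 0 0 0 0 0;-0.48 0.06 0 0 0 0 0")

```text
clock: 14.02
eef_pos: [605.0, -91.5, 138.1]
tool_rot: [-3.141, -0.002, 1.594]
force: [0.5, 0.3, 0.3]
width: 42.8
gripper_force: 0.0
```

```bash
python3 - <<'E'
from h import *
st(); go(606,-94,51,91.3)
E
```

```text
t 14.0 pos [605.  -91.5 138.1] rot [-1.799e+02 -1.000e-01  9.130e+01] F [0.5 0.3 0.3] w 42.8 gf 0.0
go (606, -94, 51, 91.3) shift [-0.0088  0.0034  0.2904] turn [-0.0006 -0.0011  0.0001]
```

Request:
move_arm(rows="-0.005 0.003 0.08 0 0 0 0;-0.005 0.003 0.16 0 0 0 0;-0.005 0.003 0.22 0 0 0 0;-0.005 0.003 0.26 0 0 0 0;-0.005 0.003 0.28 0 0 0 0;-0.005 0.003 0.288 0 0 0 0;-0.005 0.003 0.288 0 0 0 0;-0.005 0.003 0.288 0 0 0 0;-0.005 0.003 0.288 0 0 0 1;-0.005 0.003 0.288 0 0 0 1;-0.005 0.003 0.288 0 0 0 1;-0.005 0.003 0.288 0 0 0 1")

```text
clock: 15.02
eef_pos: [606.3, -95.7, 53.3]
tool_rot: [3.141, -0.0, 1.591]
force: [-1.8, 0.4, 6.1]
width: 16.4
gripper_force: 59.7
```

Request:
move_arm(rows="0 0 0 0 0 0 1;0 0 -0.02 0 0 0 1;0 0 -0.06 0 0 0 1;0 0 -0.12 0 0 0 1;0 0 -0.24 0 0 0 1;0 0 -0.35 0 0 0 1;0.2 -0.03 -0.35 0 0 0 1;0.4 -0.07 -0.35 0 0 0 1;0.65 -0.1 -0.35 0 0 0 1;0.65 -0.1 -0.35 0 0 0 1;0.65 -0.1 -0.35 0 0 0 1;0.65 -0.1 -0.35 0 0 0 1")

```text
clock: 16.02
eef_pos: [570.5, 109.1, 157.6]
tool_rot: [-3.14, -0.007, 1.602]
force: [-0.5, 0.8, -1.2]
width: 16.6
gripper_force: 58.9
```

```bash
python3 - <<'E'
from h import *
st(); go(546,388,80,91.3);go(546,388,40,91.3)
E
```

```text
t 16.0 pos [570.5 109.1 157.6] rot [-179.9   -0.4   91.8] F [-0.5  0.8 -1.2] w 16.6 gf 58.9
go (546, 388, 80, 91.3) shift [ 0.9302 -0.0518  0.2649] turn [-0.0008 -0.0042  0.0057]
go (546, 388, 40, 91.3) shift [ 0.9293 -0.0517  0.3982] turn [-0.0008 -0.0042  0.0057]
```

Request:
move_arm(rows="0.93 -0.055 0 0 0 0 1;0.93 -0.055 0 0 0 0 1;0.93 -0.055 0 0 0 0 1;0.93 -0.055 0 0 0 0 1;0.93 -0.055 0 0 0 0 1;0.93 -0.055 0 0 0 0 1;0.93 -0.055 0.06 0 0 0 1;0.93 -0.055 0.12 0 0 0 1;0.93 -0.055 0.18 0 0 0 1;0.93 -0.055 0.24 0 0 0 1;0.93 -0.055 0.28 0 0 0 1;0.93 -0.055 0.31 0 0 0 1")

```text
clock: 17.02
eef_pos: [549.9, 376.9, 63.4]
tool_rot: [-3.141, 0.001, 1.591]
force: [0.7, -0.3, -1.2]
width: 16.4
gripper_force: 58.9
```

Request:
move_arm(rows="0 0 0.02 0 0 0 1;0 0 0.04 0 0 0 1;0 0 0.06 0 0 0 1;0 0 0.075 0 0 0 1;0 0 0.075 0 0 0 1;0 0 0.075 0 0 0 0;0 0 0.075 0 0 0 0;0 0 0.075 0 0 0 0;0 0 -0.1 0 0 0 0;0 0 -0.2 0 0 0 0;0 0 -0.25 0 0 0 0;0 0 -0.25 0 0 0 0")

```text
clock: 18.02
eef_pos: [553.4, 378.9, 144.8]
tool_rot: [3.133, -0.005, 1.591]
force: [0.7, 0.3, 1.2]
width: 42.8
gripper_force: 0.0
```

Request:
move_arm(rows="-1 0.03 0 0 0 0 0;-1 0.03 0 0 0 0 0;-1 0.03 0 0 0 0 0;-1 0.03 0 0 0 0 0;-1 0.03 0 0 0 0 0;-1 0.03 0 0 0 0 0;-1 0.03 0 0 0 0 0;-1 0.03 0 0 0 0 0")

```text
clock: 18.68
eef_pos: [565.0, 67.7, 139.4]
tool_rot: [3.142, 0.006, 1.58]
force: [0.6, -0.9, 0.6]
width: 42.8
gripper_force: 0.0
```

Request:
move_arm(rows="-1 0.03 0 0 0 0 0;-1 0.03 0 0 0 0 0;-1 0.03 0 0 0 0 0;-1 0.03 0 0 0 0 0;-1 0.03 0 0 0 0 0;-1 0.03 0 0 0 0 0;-1 0.03 0 0 0 0 0;-1 0.03 0 0 0 0 0;-1 0.03 0 0 0 0 0")

```text
clock: 19.43
eef_pos: [578.9, -227.9, 138.9]
tool_rot: [-3.141, 0.003, 1.583]
force: [-0.0, 0.3, -0.3]
width: 42.5
gripper_force: 0.0
```

```bash
cat > see.py <<'E'
from h import *
def see(name=None):
    st(); d=cam("top"); H,S,V=hsv(d); ys,xs=np.mgrid[:420,:560]
    for k,m in fresh(d).items():
        for b in blob(m&(xs>215)&(xs<480)&(ys>150)&(ys<290),1): print(k,rect(d,b,11),"area",b.sum(),"px",np.round([xs[b].mean(),ys[b].mean()]))
    if name: cv2.imwrite(f"pics/{name}.png",cv2.resize(d["img"][130:300,60:500],None,fx=1.8,fy=1.8)[:,:,::-1])
    return d
E
python3 -c "
from see import *
see('t3')"
```

```text
t 19.4 pos [ 578.9 -227.9  138.9] rot [-180.     0.2   90.7] F [-0.   0.3 -0.3] w 42.5 gf 0.0
orange (array([ 476.7, -403.4]), 18.4, 9.2, -3.4) area 42 px [446. 239.]
```

View pics/t3.png

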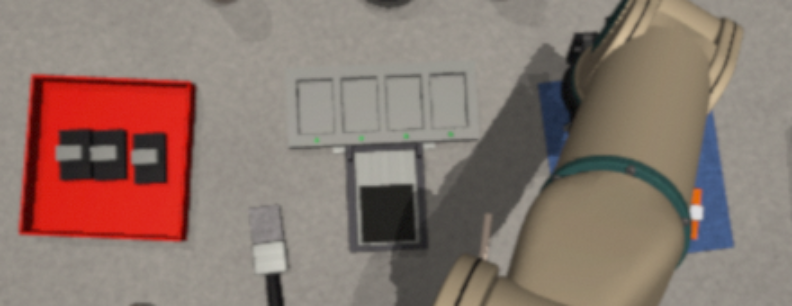

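The three spent cartridges are flat in the tray at crop px (70–150,155), and all four pockets are empty. The arm hides the mat, so I'll compare scene views for any knocked cartridge.

```bash
cat >> see.py <<'E'
def cmp():
    e=cam("scene"); a=dict(img=cv2.imread("pics/scene0.png")[:,:,::-1].copy()); ys,xs=np.mgrid[:420,:560]
    w=(xs>80)&(xs<250)&(ys>215)&(ys<340)
    for k in FR:
        for n,q in(("0",a),("now",e)):
            for b in blob(fresh(q)[k]&w,1,8): print(k,n,b.sum(),np.round([xs[b].mean(),ys[b].mean()],1))
E
python3 -c "
from see import *
cmp(); go(579,-280.5,139,114)"
```

```text
red 0 213 [153.4 304.7]
red now 214 [153.5 304.7]
orange 0 242 [131.3 272.3]
orange now 241 [131.4 272.3]
yellow 0 149 [204.6 280.3]
yellow now 157 [196.7 279.8]
violet 0 200 [171.  249.1]
violet now 201 [171.  249.1]
go (579, -280.5, 139, 114) shift [-0.1969 -0.0064 -0.0019] turn [-0.0004 -0.0011 -0.2543]
```

```bash
python3 -c "
from see import *
go(574,-390.3,139,75.3)"
```

```text
go (574, -390.3, 139, 75.3) shift [-0.5625 -0.0302 -0.0024] turn [-0.0008 -0.0009  0.1757]
```

Request:
move_arm(rows="-0.563 -0.03 0 0 0 0.175 0;-0.563 -0.03 0 0 0 0.175 0;-0.563 -0.03 0 0 0 0.175 0;-0.563 -0.03 0 0 0 0.175 0;-0.563 -0.03 0.05 0 0 0.175 0;-0.563 -0.03 0.1 0 0 0.175 0;-0.563 -0.03 0.15 0 0 0.175 0;-0.563 -0.03 0.2 0 0 0.175 0;-0.563 -0.03 0.2 0 0 0.175 0;-0.563 -0.03 0.2 0 0 0.175 0;-0.563 -0.03 0.2 0 0 0.175 0;-0.563 -0.03 0.2 0 0 0.175 0")

```text
clock: 20.53
eef_pos: [575.4, -391.2, 80.3]
tool_rot: [3.14, 0.001, 1.317]
force: [-0.1, -0.8, 0.2]
width: 42.4
gripper_force: 0.0
```

```bash
python3 -c "
from see import *
st();go(574,-390.3,37,75.3);cmp()"
```

```text
t 20.5 pos [ 575.4 -391.2   80.3] rot [179.9   0.   75.4] F [-0.1 -0.8  0.2] w 42.4 gf 0.0
go (574, -390.3, 37, 75.3) shift [ 0.0017 -0.0056  0.1443] turn [0.0011 0.0004 0.0016]
red 0 213 [153.4 304.7]
red now 14 [149.1 310.6]
orange 0 242 [131.3 272.3]
orange now 204 [129.9 273. ]
yellow 0 149 [204.6 280.3]
yellow now 143 [205.1 280.4]
violet 0 200 [171.  249.1]
violet now 81 [160.4 248.6]
```

Request:
move_arm(rows="0.002 -0.005 0.05 0 0 0 0;0.002 -0.005 0.09 0 0 0 0;0.002 -0.005 0.12 0 0 0 0;0.002 -0.005 0.14 0 0 0 0;0.002 -0.005 0.142 0 0 0 0;0.002 -0.005 0.142 0 0 0 0;0.002 -0.005 0.142 0 0 0 1;0.002 -0.005 0.142 0 0 0 1;0.002 -0.005 0.142 0 0 0 1;0.002 -0.005 0.142 0 0 0 1;0.002 -0.005 0.142 0 0 0 1")

```text
clock: 21.5
eef_pos: [573.8, -390.7, 37.4]
tool_rot: [3.14, 0.001, 1.316]
force: [0.8, -0.5, 4.5]
width: 16.7
gripper_force: 60.6
```

Request:
move_arm(rows="0 0 0 0 0 0 1;0 0 -0.02 0 0 0 1;0 0 -0.06 0 0 0 1;0 0 -0.12 0 0 0 1;0 0 -0.24 0 0 0 1;0 0 -0.35 0 0 0 1;0 0 -0.35 0 0 0 1;0 0 -0.35 0 0 0 1;0 0 -0.35 0 0 0 1")

```text
clock: 22.25
eef_pos: [573.0, -389.7, 141.7]
tool_rot: [-3.141, -0.001, 1.316]
force: [0.2, 0.7, -0.6]
width: 16.8
gripper_force: 60.1
```

```bash
python3 -c "
from see import *
st();go(606,-100,120,91.3);go(606.1,-93.8,70,91.3)"
```

```text
t 22.2 pos [ 573.  -389.7  141.7] rot [-180.    -0.    75.4] F [ 0.2  0.7 -0.6] w 16.8 gf 60.1
go (606, -100, 120, 91.3) shift [ 0.9621 -0.1367  0.0731] turn [-0.0002 -0.0005 -0.1766]
go (606.1, -93.8, 70, 91.3) shift [ 0.982  -0.1415  0.2398] turn [-0.0002 -0.0005 -0.1766]
```

Request:
move_arm(rows="0.3 -0.043 0 0 0 -0.05 1;0.6 -0.086 0 0 0 -0.1 1;0.8 -0.115 0 0 0 -0.15 1;0.94 -0.135 0 0 0 -0.177 1;0.982 -0.141 0 0 0 -0.177 1;0.982 -0.141 0.05 0 0 -0.177 1;0.982 -0.141 0.1 0 0 -0.177 1;0.982 -0.141 0.15 0 0 -0.177 1;0.982 -0.141 0.2 0 0 -0.177 1;0.982 -0.141 0.2 0 0 -0.177 1;0.982 -0.141 0.2 0 0 -0.177 1;0.982 -0.141 0.2 0 0 -0.177 1")

```text
clock: 23.25
eef_pos: [606.3, -95.9, 81.6]
tool_rot: [-3.141, 0.001, 1.592]
force: [-0.9, -0.6, -0.8]
width: 16.6
gripper_force: 60.0
```

```bash
python3 -c "
from see import *
st();go(606.2,-93.2,54,91.4)
e=cam('scene');cv2.imwrite('pics/s4.png',cv2.resize(e['img'][130:330,90:370],None,fx=2.8,fy=2.8)[:,:,::-1])"
```

```text
t 23.2 pos [606.3 -95.9  81.6] rot [-1.80e+02  1.00e-01  9.12e+01] F [-0.9 -0.6 -0.8] w 16.6 gf 60.0
go (606.2, -93.2, 54, 91.4) shift [ 0.009  -0.0002  0.0921] turn [-0.0003  0.0006 -0.0019]
```

View pics/s4.png

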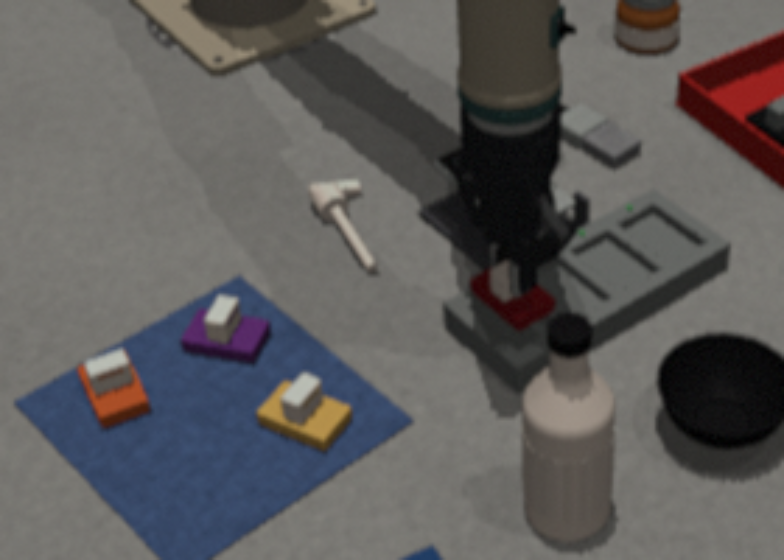

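Red is held level above pocket 4 at crop px (515,295). The other three fresh cartridges are undisturbed on the mat.

Request:
move_arm(rows="0.009 0 0.02 0 0 0 1;0.009 0 0.035 0 0 0 1;0.009 0 0.05 0 0 0 1;0.009 0 0.065 0 0 0 1;0.009 0 0.08 0 0 0 1;0.009 0 0.09 0 0 0 1;0.009 0 0.09 0 0 0 1;0.009 0 0.09 0 0 0 1")

```text
clock: 23.97
eef_pos: [606.2, -91.9, 54.2]
tool_rot: [-3.141, -0.0, 1.594]
force: [-0.3, 0.3, -0.4]
width: 16.6
gripper_force: 59.9
```

Request:
move_arm(rows="0 0 0.004 0 0 0 1;0 0 0.006 0 0 0 1;0 0 0.006 0 0 0 0;0 0 0.006 0 0 0 0;0 0 0.006 0 0 0 0;0 0 0.006 0 0 0 0;0 0 -0.1 0 0 0 0;0 0 -0.2 0 0 0 0;0 0 -0.3 0 0 0 0;0 0 -0.3 0 0 0 0;0 0 -0.3 0 0 0 0")

```text
clock: 24.88
eef_pos: [608.0, -92.0, 146.6]
tool_rot: [3.137, 0.001, 1.594]
force: [-1.0, 1.3, -0.0]
width: 42.7
gripper_force: 0.0
```

```bash
python3 -c "
from see import *
d=see('t5');go(578.3,-280.2,140,114);go(460.5,-284.7,140,127)"
```

```text
t 24.9 pos [608.  -92.  146.6] rot [179.7   0.   91.3] F [-1.   1.3 -0. ] w 42.7 gf 0.0
orange (array([ 458.3, -385.8]), 63.7, 41.2, -8.9) area 380 px [438. 248.]
yellow (array([ 578.8, -280.2]), 63.6, 39.6, 23.8) area 362 px [389. 196.]
violet (array([ 460.5, -284.9]), 65.7, 41.3, 37.7) area 350 px [394. 247.]
go (578.3, -280.2, 140, 114) shift [-0.6262 -0.1095  0.0166] turn [ 8.000e-04  1.000e-04 -2.518e-01]
go (460.5, -284.7, 140, 127) shift [-0.6321 -0.5025  0.0161] turn [ 8.000e-04  2.000e-04 -3.962e-01]
```

View pics/t5.png

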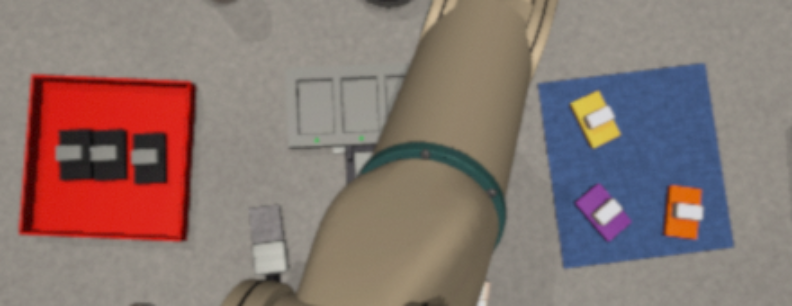

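The remaining fresh cartridges haven't moved; yellow is at crop px (597,118). Taking yellow next.

Request:
move_arm(rows="-0.2 -0.036 0 0 0 -0.06 0;-0.4 -0.07 0 0 0 -0.12 0;-0.55 -0.1 0 0 0 -0.18 0;-0.626 -0.11 0 0 0 -0.252 0;-0.626 -0.11 0 0 0 -0.252 0;-0.626 -0.11 0.07 0 0 -0.252 0;-0.626 -0.11 0.14 0 0 -0.252 0;-0.626 -0.11 0.2 0 0 -0.252 0;-0.626 -0.11 0.22 0 0 -0.252 0;-0.626 -0.11 0.22 0 0 -0.252 0;-0.626 -0.11 0.22 0 0 -0.252 0;-0.626 -0.11 0.22 0 0 -0.252 0")

```text
clock: 25.93
eef_pos: [578.5, -280.5, 79.2]
tool_rot: [3.141, 0.001, 1.99]
force: [0.3, -0.3, 0.7]
width: 42.5
gripper_force: 0.0
```

```bash
python3 -c "
from see import *
st();go(578.3,-280.2,37.5,114);cmp()"
```

```text
t 25.9 pos [ 578.5 -280.5   79.2] rot [1.80e+02 1.00e-01 1.14e+02] F [ 0.3 -0.3  0.7] w 42.5 gf 0.0
go (578.3, -280.2, 37.5, 114) shift [ 0.0011 -0.0003  0.1391] turn [0.0005 0.0006 0.0003]
red 0 213 [153.4 304.7]
orange 0 242 [131.3 272.3]
orange now 239 [131.4 272.4]
yellow 0 149 [204.6 280.3]
yellow now 17 [186.1 276.3]
violet 0 200 [171.  249.1]
violet now 165 [168.7 249.6]
```

Request:
move_arm(rows="0.001 0 0.05 0 0 0 0;0.001 0 0.09 0 0 0 0;0.001 0 0.12 0 0 0 0;0.001 0 0.136 0 0 0 0;0.001 0 0.138 0 0 0 0;0.001 0 0.138 0 0 0 0;0.001 0 0.138 0 0 0 1;0.001 0 0.138 0 0 0 1;0.001 0 0.138 0 0 0 1;0.001 0 0.138 0 0 0 1;0.001 0 0.138 0 0 0 1")

```text
clock: 26.9
eef_pos: [578.2, -280.4, 37.9]
tool_rot: [3.141, 0.001, 1.99]
force: [-1.1, -1.3, 4.6]
width: 16.4
gripper_force: 60.4
```

Request:
move_arm(rows="0 0 0 0 0 0 1;0 0 -0.02 0 0 0 1;0 0 -0.06 0 0 0 1;0 0 -0.12 0 0 0 1;0 0 -0.24 0 0 0 1;0 0 -0.35 0 0 0 1;0 0 -0.35 0 0 0 1;0 0 -0.35 0 0 0 1;0 0 -0.35 0 0 0 1")

```text
clock: 27.65
eef_pos: [577.3, -279.5, 142.2]
tool_rot: [-3.141, -0.001, 1.99]
force: [-0.8, 0.2, -1.3]
width: 16.7
gripper_force: 59.7
```

```bash
python3 -c "
from see import *
st();go(605,-37,80,91.4)"
```

```text
t 27.6 pos [ 577.3 -279.5  142.2] rot [-1.80e+02 -1.00e-01  1.14e+02] F [-0.8  0.2 -1.3] w 16.7 gf 59.7
go (605, -37, 80, 91.4) shift [0.7005 0.4134 0.2077] turn [-0.0003 -0.0005  0.2513]
```

Request:
move_arm(rows="0.25 0.15 0 0 0 0.08 1;0.45 0.265 0 0 0 0.15 1;0.6 0.354 0 0 0 0.21 1;0.68 0.4 0 0 0 0.25 1;0.7 0.413 0 0 0 0.25 1;0.7 0.413 0.05 0 0 0.25 1;0.7 0.413 0.1 0 0 0.25 1;0.7 0.413 0.15 0 0 0.25 1;0.7 0.413 0.2 0 0 0.25 1;0.7 0.413 0.2 0 0 0.25 1;0.7 0.413 0.2 0 0 0.25 1;0.7 0.413 0.2 0 0 0.25 1")

```text
clock: 28.65
eef_pos: [605.3, -38.1, 82.0]
tool_rot: [-3.141, 0.0, 1.597]
force: [0.2, -0.3, -0.8]
width: 16.7
gripper_force: 59.6
```

```bash
python3 -c "
from see import *
st();go(605,-37,54,91.4)"
```

```text
t 28.6 pos [605.3 -38.1  82. ] rot [-180.     0.    91.5] F [ 0.2 -0.3 -0.8] w 16.7 gf 59.6
go (605, -37, 54, 91.4) shift [ 0.0037 -0.0007  0.0933] turn [-0.0005  0.0001  0.0009]
```

Request:
move_arm(rows="0.001 0 0.02 0 0 0 1;0.001 0 0.035 0 0 0 1;0.001 0 0.05 0 0 0 1;0.001 0 0.065 0 0 0 1;0.001 0 0.08 0 0 0 1;0.001 0 0.09 0 0 0 1;0.001 0 0.09 0 0 0 1;0.001 0 0.09 0 0 0 1")

```text
clock: 29.32
eef_pos: [605.2, -37.5, 54.9]
tool_rot: [-3.141, -0.0, 1.597]
force: [-0.9, 1.0, -0.7]
width: 16.3
gripper_force: 59.6
```

Request:
move_arm(rows="0 0 0.004 0 0 0 1;0 0 0.007 0 0 0 1;0 0 0.007 0 0 0 0;0 0 0.007 0 0 0 0;0 0 0.007 0 0 0 0;0 0 0.007 0 0 0 0;0 0 -0.1 0 0 0 0;0 0 -0.2 0 0 0 0;0 0 -0.3 0 0 0 0;0 0 -0.3 0 0 0 0;0 0 -0.3 0 0 0 0")

```text
clock: 30.23
eef_pos: [607.0, -37.6, 147.2]
tool_rot: [3.137, 0.0, 1.597]
force: [0.1, 0.4, 0.1]
width: 42.5
gripper_force: 0.0
```

```bash
python3 -c "
from see import *
see('t6');go(460.5,-284.7,140,127)"
```

```text
t 30.2 pos [607.  -37.6 147.2] rot [179.7   0.   91.5] F [0.1 0.4 0.1] w 42.5 gf 0.0
red (array([ 591.5, -104.5]), 25.6, 16.1, -2.0) area 79 px [314. 193.]
orange (array([ 458.3, -385.8]), 63.7, 41.2, -9.1) area 381 px [438. 247.]
violet (array([ 460.3, -285.1]), 65.1, 41.3, 37.7) area 347 px [394. 247.]
go (460.5, -284.7, 140, 127) shift [-0.8116 -0.5058  0.0181] turn [ 8.000e-04  1.000e-04 -3.942e-01]
```

Request:
move_arm(rows="-0.25 -0.15 0 0 0 -0.08 0;-0.5 -0.31 0 0 0 -0.16 0;-0.7 -0.43 0 0 0 -0.24 0;-0.8 -0.5 0 0 0 -0.32 0;-0.812 -0.506 0 0 0 -0.396 0;-0.812 -0.506 0 0 0 -0.396 0;-0.812 -0.506 0.1 0 0 -0.396 0;-0.812 -0.506 0.18 0 0 -0.396 0;-0.812 -0.506 0.22 0 0 -0.396 0;-0.812 -0.506 0.22 0 0 -0.396 0;-0.812 -0.506 0.22 0 0 -0.396 0;-0.812 -0.506 0.22 0 0 -0.396 0")

```text
clock: 31.28
eef_pos: [460.6, -284.4, 79.2]
tool_rot: [3.141, -0.0, 2.22]
force: [-0.1, 0.4, -0.5]
width: 42.6
gripper_force: 0.0
```

```bash
python3 -c "
from see import *
st();go(460.5,-284.7,37.5,127.2);cmp()"
```

```text
t 31.3 pos [ 460.6 -284.4   79.2] rot [180.   -0.  127.2] F [-0.1  0.4 -0.5] w 42.6 gf 0.0
go (460.5, -284.7, 37.5, 127.2) shift [-0.0006 -0.0009  0.139 ] turn [ 0.0002 -0.0002  0.0001]
red 0 213 [153.4 304.7]
orange 0 242 [131.3 272.3]
orange now 244 [131.3 272.4]
yellow 0 149 [204.6 280.3]
violet 0 200 [171.  249.1]
```

Request:
move_arm(rows="0 0 0.05 0 0 0 0;0 0 0.09 0 0 0 0;0 0 0.12 0 0 0 0;0 0 0.136 0 0 0 0;0 0 0.138 0 0 0 0;0 0 0.138 0 0 0 0;0 0 0.138 0 0 0 1;0 0 0.138 0 0 0 1;0 0 0.138 0 0 0 1;0 0 0.138 0 0 0 1;0 0 0.138 0 0 0 1")

```text
clock: 32.25
eef_pos: [460.4, -285.3, 38.4]
tool_rot: [3.141, 0.001, 2.219]
force: [-1.8, 0.4, 5.3]
width: 16.8
gripper_force: 59.8
```

Request:
move_arm(rows="0 0 0 0 0 0 1;0 0 -0.02 0 0 0 1;0 0 -0.06 0 0 0 1;0 0 -0.12 0 0 0 1;0 0 -0.24 0 0 0 1;0 0 -0.35 0 0 0 1;0 0 -0.35 0 0 0 1;0 0 -0.35 0 0 0 1;0 0 -0.35 0 0 0 1")

```text
clock: 33.0
eef_pos: [459.9, -284.7, 143.0]
tool_rot: [3.141, -0.0, 2.219]
force: [0.2, -0.1, -1.7]
width: 16.8
gripper_force: 59.0
```

```bash
python3 -c "
from see import *
st();go(540,-133,142,109);go(603.7,19,80,91.4)"
```

```text
t 33.0 pos [ 459.9 -284.7  143. ] rot [180.   -0.  127.2] F [ 0.2 -0.1 -1.7] w 16.8 gf 59.0
go (540, -133, 142, 109) shift [0.2415 0.5182 0.0036] turn [ 1.000e-04 -1.000e-04  2.018e-01]
go (603.7, 19, 80, 91.4) shift [0.517  0.9935 0.2104] turn [ 0.000e+00 -1.000e-04  3.973e-01]
```

Request:
move_arm(rows="0.1 0.2 0 0 0 0.079 1;0.16 0.31 0 0 0 0.15 1;0.22 0.42 0 0 0 0.2 1;0.27 0.52 0 0 0 0.25 1;0.33 0.63 0 0 0 0.3 1;0.38 0.74 0 0 0 0.35 1;0.44 0.85 0 0 0 0.397 1;0.49 0.94 0 0 0 0.397 1;0.517 0.993 0 0 0 0.397 1;0.517 0.993 0.07 0 0 0.397 1;0.517 0.993 0.14 0 0 0.397 1;0.517 0.993 0.2 0 0 0.397 1")

```text
clock: 34.0
eef_pos: [602.4, 19.4, 80.0]
tool_rot: [-3.138, 0.0, 1.597]
force: [0.4, -0.5, -1.8]
width: 16.5
gripper_force: 59.0
```

Request:
move_arm(rows="0 0 0 0 0 0 1;0 0 0 0 0 0 1;0 0 0 0 0 0 1;0 0 0 0 0 0 1")

```text
clock: 34.33
eef_pos: [604.6, 18.3, 83.6]
tool_rot: [3.14, 0.0, 1.595]
force: [-0.2, 0.3, 0.8]
width: 16.3
gripper_force: 59.0
```

```bash
python3 -c "
from see import *
st();go(603.7,19,54,91.4)"
```

```text
t 34.3 pos [604.6  18.3  83.6] rot [179.9   0.   91.4] F [-0.2  0.3  0.8] w 16.3 gf 59.0
go (603.7, 19, 54, 91.4) shift [ 0.0026 -0.003   0.0987] turn [ 0.0009  0.0001 -0.    ]
```

Request:
move_arm(rows="0.001 -0.003 0.02 0 0 0 1;0.001 -0.003 0.035 0 0 0 1;0.001 -0.003 0.05 0 0 0 1;0.001 -0.003 0.065 0 0 0 1;0.001 -0.003 0.08 0 0 0 1;0.001 -0.003 0.096 0 0 0 1;0.001 -0.003 0.096 0 0 0 1;0.001 -0.003 0.096 0 0 0 1")

```text
clock: 35.0
eef_pos: [603.0, 18.7, 53.6]
tool_rot: [-3.141, 0.0, 1.595]
force: [0.3, -0.2, -1.1]
width: 16.7
gripper_force: 59.1
```

Request:
move_arm(rows="0 0 0 0 0 0 1;0 0 0.002 0 0 0 1;0 0 0.002 0 0 0 0;0 0 0.002 0 0 0 0;0 0 0.002 0 0 0 0;0 0 0.002 0 0 0 0;0 0 -0.1 0 0 0 0;0 0 -0.2 0 0 0 0;0 0 -0.3 0 0 0 0;0 0 -0.3 0 0 0 0;0 0 -0.3 0 0 0 0")

```text
clock: 35.92
eef_pos: [604.4, 18.9, 145.9]
tool_rot: [3.137, -0.0, 1.596]
force: [-0.6, 0.5, -0.5]
width: 42.9
gripper_force: 0.0
```

```bash
python3 -c "
from see import *
see('t7');go(457.7,-385.2,140,82.0)"
```

```text
t 35.9 pos [604.4  18.9 145.9] rot [179.8  -0.   91.4] F [-0.6  0.5 -0.5] w 42.9 gf 0.0
red (array([610.6, -92.8]), 64.4, 40.2, 1.5) area 345 px [308. 185.]
orange (array([ 458.2, -385.6]), 63.4, 40.9, -8.7) area 380 px [438. 248.]
yellow (array([589.9, -36.6]), 41.4, 27.8, 88.5) area 209 px [284. 194.]
go (457.7, -385.2, 140, 82.0) shift [-1.3351 -0.5182  0.0135] turn [ 0.0005 -0.0003  0.1048]
```

View pics/t7.png

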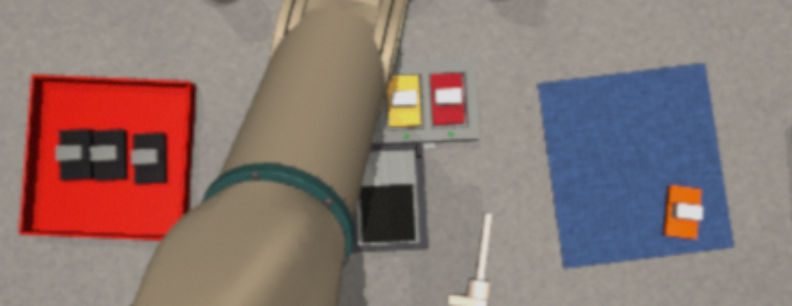

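Red and yellow look flush in pockets 4 and 3. Orange is unmoved on the mat, at crop px (685,212).

Request:
move_arm(rows="-0.13 -0.05 0 0 0 0 0;-0.26 -0.1 0 0 0 0 0;-0.39 -0.15 0 0 0 0 0;-0.52 -0.2 0 0 0 0 0;-0.65 -0.25 0 0 0 0.05 0;-0.8 -0.31 0 0 0 0.11 0;-0.9 -0.35 0 0 0 0.11 0;-0.9 -0.35 0 0 0 0.11 0;-0.9 -0.35 0 0 0 0.11 0")

```text
clock: 36.72
eef_pos: [502.2, -256.7, 142.7]
tool_rot: [-3.139, 0.001, 1.416]
force: [0.1, 0.9, -0.0]
width: 42.8
gripper_force: 0.0
```

```bash
python3 -c "
from see import *
st();go(457.8,-385.2,80,81.6)"
```

```text
t 36.7 pos [ 502.2 -256.7  142.7] rot [-179.8    0.    81.2] F [ 0.1  0.9 -0. ] w 42.8 gf 0.0
go (457.8, -385.2, 80, 81.6) shift [-0.4457 -0.0798  0.2096] turn [-0.0018  0.0005 -0.005 ]
```

Request:
move_arm(rows="-0.12 -0.02 0 0 0 0 0;-0.24 -0.042 0 0 0 0 0;-0.36 -0.064 0 0 0 -0.005 0;-0.446 -0.08 0.05 0 0 -0.005 0;-0.446 -0.08 0.1 0 0 -0.005 0;-0.446 -0.08 0.16 0 0 -0.005 0;-0.446 -0.08 0.2 0 0 -0.005 0;-0.446 -0.08 0.2 0 0 -0.005 0;-0.446 -0.08 0.2 0 0 -0.005 0;-0.446 -0.08 0.2 0 0 -0.005 0;-0.446 -0.08 0.2 0 0 -0.005 0")

```text
clock: 37.63
eef_pos: [462.2, -382.4, 84.8]
tool_rot: [3.14, 0.001, 1.432]
force: [0.6, 0.4, 0.2]
width: 42.4
gripper_force: 0.0
```

```bash
python3 -c "
from see import *
st();go(457.8,-385.2,37.5,81.6);cmp()"
```

```text
t 37.6 pos [ 462.2 -382.4   84.8] rot [179.9   0.   82. ] F [0.6 0.4 0.2] w 42.4 gf 0.0
go (457.8, -385.2, 37.5, 81.6) shift [-0.0112 -0.0135  0.1578] turn [0.0009 0.0004 0.0048]
red 0 213 [153.4 304.7]
orange 0 242 [131.3 272.3]
orange now 237 [131.4 272.6]
yellow 0 149 [204.6 280.3]
violet 0 200 [171.  249.1]
```

Request:
move_arm(rows="-0.011 -0.013 0.05 0 0 0.004 0;-0.011 -0.013 0.09 0 0 0.004 0;-0.011 -0.013 0.12 0 0 0.004 0;-0.011 -0.013 0.15 0 0 0.004 0;-0.011 -0.013 0.156 0 0 0.004 0;-0.011 -0.013 0.156 0 0 0.004 0;-0.011 -0.013 0.156 0 0 0.004 1;-0.011 -0.013 0.156 0 0 0.004 1;-0.011 -0.013 0.156 0 0 0.004 1;-0.011 -0.013 0.156 0 0 0.004 1;-0.011 -0.013 0.156 0 0 0.004 1")

```text
clock: 38.6
eef_pos: [457.4, -385.6, 37.8]
tool_rot: [3.141, 0.001, 1.424]
force: [-0.4, 0.6, 4.2]
width: 16.9
gripper_force: 59.9
```

Request:
move_arm(rows="0 0 0 0 0 0 1;0 0 -0.02 0 0 0 1;0 0 -0.06 0 0 0 1;0 0 -0.12 0 0 0 1;0 0 -0.24 0 0 0 1;0 0 -0.35 0 0 0 1;0 0 -0.35 0 0 0 1;0 0 -0.35 0 0 0 1;0 0 -0.35 0 0 0 1")

```text
clock: 39.35
eef_pos: [456.7, -384.6, 142.3]
tool_rot: [-3.141, -0.001, 1.425]
force: [0.9, 0.3, -0.9]
width: 16.6
gripper_force: 59.5
```

```bash
python3 -c "
from see import *
st();go(530,-155,142,91.4)"
```

```text
t 39.4 pos [ 456.7 -384.6  142.3] rot [-180.    -0.    81.6] F [ 0.9  0.3 -0.9] w 16.6 gf 59.5
go (530, -155, 142, 91.4) shift [0.7929 0.1301 0.0015] turn [-1.000e-04 -4.000e-04 -1.086e-01]
```

Request:
move_arm(rows="0.13 0.02 0 0 0 -0.02 1;0.26 0.042 0 0 0 -0.04 1;0.39 0.064 0 0 0 -0.06 1;0.52 0.085 0 0 0 -0.08 1;0.65 0.107 0 0 0 -0.109 1;0.793 0.13 0 0 0 -0.109 1;0.793 0.13 0 0 0 -0.109 1;0.793 0.13 0 0 0 -0.109 1;0.793 0.13 0 0 0 -0.109 1")

```text
clock: 40.1
eef_pos: [529.3, -155.5, 141.1]
tool_rot: [-3.139, 0.0, 1.596]
force: [0.3, -1.1, -0.6]
width: 16.9
gripper_force: 59.5
```

```bash
python3 -c "
from see import *
st();go(602.4,74.8,142,91.4)"
```

```text
t 40.1 pos [ 529.3 -155.5  141.1] rot [-179.8    0.    91.5] F [ 0.3 -1.1 -0.6] w 16.9 gf 59.5
go (602.4, 74.8, 142, 91.4) shift [ 0.7611  0.2631 -0.0038] turn [-0.0017  0.0001  0.0007]
```

Request:
move_arm(rows="0.13 0.045 0 0 0 0 1;0.26 0.09 0 0 0 0 1;0.39 0.135 0 0 0 0 1;0.52 0.18 0 0 0 0 1;0.65 0.225 0 0 0 0 1;0.761 0.263 0 0 0 0 1;0.761 0.263 0.06 0 0 0 1;0.761 0.263 0.12 0 0 0 1;0.761 0.263 0.17 0 0 0 1;0.761 0.263 0.2 0 0 0 1;0.761 0.263 0.2 0 0 0 1;0.761 0.263 0.2 0 0 0 1")

```text
clock: 41.1
eef_pos: [603.3, 72.8, 81.8]
tool_rot: [-3.141, 0.001, 1.593]
force: [-1.0, -0.3, -1.4]
width: 16.8
gripper_force: 59.5
```

Request:
move_arm(rows="0 0 0 0 0 0 1;0 0 0 0 0 0 1;0 0 0 0 0 0 1")

```text
clock: 41.35
eef_pos: [604.1, 74.4, 83.1]
tool_rot: [3.14, -0.0, 1.595]
force: [-1.0, -0.3, -0.3]
width: 16.7
gripper_force: 59.5
```

```bash
python3 -c "
from see import *
st();go(602.4,74.8,54,91.4)"
```

```text
t 41.4 pos [604.1  74.4  83.1] rot [179.9  -0.   91.4] F [-1.  -0.3 -0.3] w 16.7 gf 59.5
go (602.4, 74.8, 54, 91.4) shift [ 0.0013 -0.0059  0.097 ] turn [ 0.001  -0.0002 -0.    ]
```

Request:
move_arm(rows="0.001 -0.003 0.02 0 0 0 1;0.001 -0.003 0.035 0 0 0 1;0.001 -0.003 0.05 0 0 0 1;0.001 -0.003 0.065 0 0 0 1;0.001 -0.003 0.08 0 0 0 1;0.001 -0.003 0.096 0 0 0 1;0.001 -0.003 0.096 0 0 0 1;0.001 -0.003 0.096 0 0 0 1")

```text
clock: 42.02
eef_pos: [602.5, 74.8, 53.0]
tool_rot: [-3.141, 0.0, 1.595]
force: [0.4, -0.3, -0.3]
width: 16.6
gripper_force: 59.5
```

Release, then move back toward the tray side to look.

Request:
move_arm(rows="0 0 0 0 0 0 1;0 0 0 0 0 0 0;0 0 0 0 0 0 0;0 0 0 0 0 0 0;0 0 0 0 0 0 0;0 0 -0.1 0 0 0 0;0 0 -0.2 0 0 0 0;0 0 -0.3 0 0 0 0;0 0 -0.3 0 0 0 0")

```text
clock: 42.77
eef_pos: [606.4, 74.7, 149.1]
tool_rot: [3.132, -0.001, 1.595]
force: [1.6, 0.3, 0.2]
width: 42.7
gripper_force: 0.0
```

Request:
move_arm(rows="0.1 -0.1 0 0 0 0 0;0.2 -0.2 0 0 0 0 0;0.3 -0.3 0 0 0 0 0;0.4 -0.4 0 0 0 0 0.5;0.5 -0.42 0 0 0 0 1;0.5 -0.42 0 0 0 0 1;0.5 -0.42 0 0 0 0 1;0.5 -0.42 0 0 0 0 1")

```text
clock: 43.43
eef_pos: [473.4, 221.3, 143.4]
tool_rot: [3.141, 0.001, 1.596]
force: [-0.3, -0.9, -0.8]
width: 0.0
gripper_force: 0.0
```

```bash
python3 -c "
from see import *
st();d=cam('top');e=cam('scene');ys,xs=np.mgrid[:420,:560]
for k,m in fresh(d).items():
    for b in blob(m&(xs>215)&(xs<480)&(ys>150)&(ys<290),1): print(k,rect(d,b,33),'area',b.sum())
go(464,-12,100,91.4)
a=cv2.resize(d['img'][160:275,210:340],None,fx=4,fy=4);b=cv2.resize(e['img'][180:295,230:360],None,fx=4,fy=4)
cv2.imwrite('pics/f8.png',np.vstack([a,b])[:,:,::-1][::1]) if 0 else cv2.imwrite('pics/f8.png',cv2.resize(np.hstack([a,b]),(800,354))[:,:,::-1])"
```

```text
t 43.4 pos [473.4 221.3 143.4] rot [180.    0.   91.4] F [-0.3 -0.9 -0.8] w 0.0 gf 0.0
red (array([607.4, -90.8]), 61.6, 40.6, -1.5) area 346
orange (array([603.7,  75.5]), 65.2, 41.4, 1.2) area 392
yellow (array([605.4, -36.5]), 63.8, 40.7, -1.5) area 370
violet (array([584.1,  20.6]), 36.1, 22.7, 88.5) area 159
go (464, -12, 100, 91.4) shift [-0.7726 -0.0499  0.1453] turn [ 0.0004  0.0005 -0.0014]
```

View pics/f8.png

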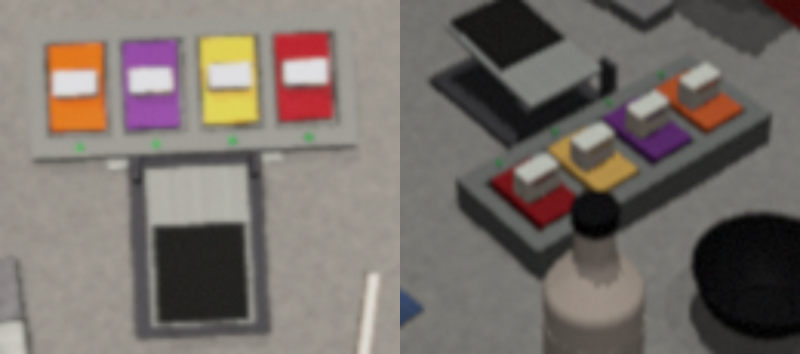

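All four are in pockets: orange, violet, yellow and red in pockets 1 to 4. Red and yellow may be turned a couple of degrees, so I'll check their yaw and height.

```bash
python3 -c "
from see import *
d=cam('top');e=cam('scene');ys,xs=np.mgrid[:420,:560]
P=dict(orange=(602.4,75.1),violet=(603.7,19.1),yellow=(605,-36.9),red=(606.2,-92.9))
for k,p in P.items():
    c=proj(d,[[*p,58]])[0]; H,S,V=hsv(d)
    w=blob((S<60)&(V>150)&(abs(xs-c[0])<11)&(abs(ys-c[1])<9))[0]; r=rect(d,w,58)
    m=(xs-c[0]); 
    u=(fresh(d)[k]|w)&(abs(xs-c[0])<14)&(abs(ys-c[1])<22); ru=rect(d,blob(u)[0],33)
    H,S,V=hsv(e); c2=proj(e,[[*r[0],58]])[0]
    g=(S<60)&(abs(xs-c2[0])<16)&(abs(ys-c2[1])<13); t=blob(g&(V>170))
    q=[np.round([xs[b].mean(),ys[b].mean()],1) for b in t]
    print(k,'rib',r,'base',ru,'scene exp',c2.round(1),'at48',proj(e,[[*r[0],62]])[0].round(1),'seen',q,[b.sum() for b in t])
"
```

```text
orange rib (array([602.6,  74.8]), 30.9, 17.8, 88.8) base (array([603.7,  75.5]), 65.2, 41.4, 1.2) scene exp [327.4 203.6] at48 [327.5 202.3] seen [array([326.9, 204.2])] [np.int64(39)]
violet rib (array([604.5,  20.6]), 33.2, 15.6, 88.5) base (array([617.2,  22. ]), 36.2, 34.2, 88.5) scene exp [311.2 213. ] at48 [311.2 211.7] seen [array([310.3, 213.2])] [np.int64(42)]
yellow rib (array([606.3, -36.9]), 28.8, 17.8, 88.5) base (array([605.4, -36.5]), 63.8, 40.7, -1.5) scene exp [293.1 223.3] at48 [293.1 222. ] seen [array([291.8, 223.7])] [np.int64(46)]
red rib (array([607.1, -92.3]), 33.3, 17.9, 88.5) base (array([607.4, -90.9]), 61.6, 40.7, -1.5) scene exp [274.6 233.5] at48 [274.5 232.2] seen [array([273.7, 233.9])] [np.int64(48)]
```

Rib heights match the seated value (about 58 mm) in both views, so all four are seated. Now the second pedal press.

Request:
move_arm(rows="-0.13 -0.01 0 0 0 0 1;-0.26 -0.02 0 0 0 0 1;-0.39 -0.03 0 0 0 0 1;-0.52 -0.04 0 0 0 0 1;-0.65 -0.045 0 0 0 0 1;-0.77 -0.05 0 0 0 0 1;-0.77 -0.05 0.07 0 0 0 1;-0.77 -0.05 0.13 0 0 0 1;-0.77 -0.05 0.145 0 0 0 1;-0.77 -0.05 0.145 0 0 0 1;-0.77 -0.05 0.145 0 0 0 1;-0.77 -0.05 0.145 0 0 0 1")

```text
clock: 44.63
eef_pos: [464.2, -9.5, 100.5]
tool_rot: [3.14, 0.0, 1.596]
force: [-0.6, 0.1, -0.2]
width: -0.1
gripper_force: 0.0
```

Request:
move_arm(rows="0 0 0.03 0 0 0 1;0 0 0.06 0 0 0 1;0 0 0.08 0 0 0 1;0 0 0.1 0 0 0 1;0 0 0.12 0 0 0 1;0 0 0.13 0 0 0 1;0 0 0.14 0 0 0 1;0 0 0.14 0 0 0 1;0 0 0.14 0 0 0 1")

```text
clock: 45.38
eef_pos: [462.5, -9.2, 57.6]
tool_rot: [-3.139, -0.001, 1.596]
force: [-3.6, 0.6, 9.3]
width: -0.0
gripper_force: 5.0
```

Request:
move_arm(rows="0 0 0.007 0 0 0 1;0 0 0.013 0 0 0 1;0 0 0.018 0 0 0 1;0 0 0.018 0 0 0 1;0 0 0.018 0 0 0 1")

```text
clock: 45.8
eef_pos: [462.8, -9.2, 54.2]
tool_rot: [-3.141, -0.002, 1.595]
force: [-6.8, 1.3, 32.4]
width: -0.2
gripper_force: 16.6
```

At the stop (32 N, same depth as before). Let it up and clear away.

Request:
move_arm(rows="0 0 -0.05 0 0 0 1;0 0 -0.1 0 0 0 1;0 0 -0.2 0 0 0 1;0 0 -0.3 0 0 0 1;0.1 0 -0.35 0 0 0 1;0.2 0 -0.35 0 0 0 1;0.3 0 -0.35 0 0 0 1;0.4 0 -0.35 0 0 0 1;0.55 0 -0.35 0 0 0 1;0.55 0 -0.35 0 0 0 1;0.55 0 -0.35 0 0 0 1;0.55 0 -0.35 0 0 0 1")

```text
clock: 46.8
eef_pos: [459.3, 155.2, 157.0]
tool_rot: [-3.141, 0.001, 1.597]
force: [-0.7, 0.3, -0.5]
width: -0.0
gripper_force: 0.0
```

```bash
python3 -c "
from see import *
st();d=cam('top');e=cam('scene')
a=cv2.resize(d['img'][130:330,50:410],(400,222));b=cv2.resize(e['img'][100:322,200:600],(400,222))
b=cv2.resize(e['img'][140:300,200:488],(400,222))
cv2.imwrite('pics/f9.png',np.hstack([a,b])[:,:,::-1])"
```

```text
t 46.8 pos [459.3 155.2 157. ] rot [-180.     0.    91.5] F [-0.7  0.3 -0.5] w -0.0 gf 0.0
```

View pics/f9.png

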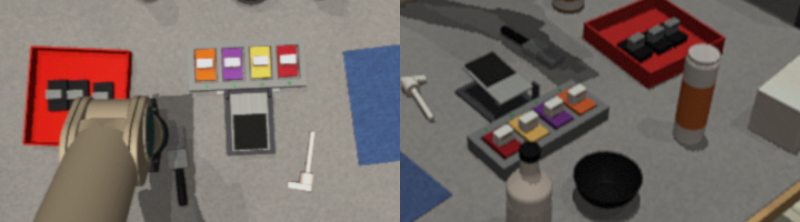

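```bash
python3 -c "
from see import *
st();e=cam('scene');print(proj(e,[read_state()['eef_pos'],[464,-10,63],[545,338,20]]).round())
cv2.imwrite('pics/f10.png',e['img'][:,:,::-1])"
```

```text
t 46.9 pos [459.6 153.6 157.3] rot [-1.80e+02  1.00e-01  9.13e+01] F [ 0.2 -0.6 -0.3] w -0.0 gf 0.0
[[315. 134.]
 [266. 188.]
 [383. 167.]]
```

View pics/f10.png

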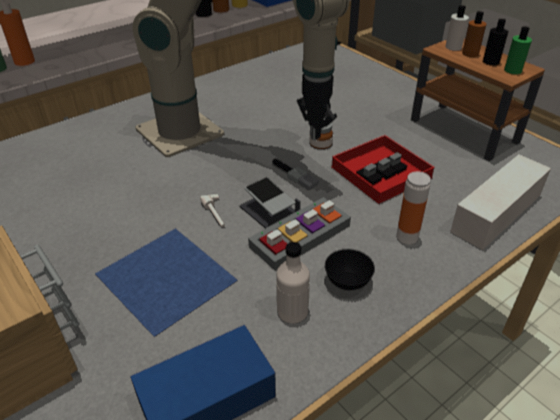

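The full scene view shows the arm clear at (315,120), the pedal up at (268,190), the fresh cartridges in the dock and the spent ones in the tray. Handing in.

```bash
python3 -c "
from cell import *
print(finish_job())"
```

```text
the job is handed in; nothing more can be done
None
```

The job is handed in, with no verdict shown: pedal pressed to its stop before and after, three spent cartridges in the red tray, four fresh ones seated in the dock, pedal back up, about 47 s used; the one hard contact was a brief 60 N at the wrist setting down the first spent cartridge.

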